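# Lock the tube incubator's cover with its quarter-turn stud

### The arm

A 7-joint arm with a two-finger parallel gripper is mounted at the origin on the work surface. World frame = base frame: x ahead of the robot, y to its left, z up, the work surface at z = 0. Lengths are in m, angles in rad, forces in N, time in s.
With the tool pointing down it reaches from about 0.425 to 0.95 m from the base axis. Payload 4.7 kg.
Tool frame: the origin (TCP) lies at the very end of the fingers, on their centre line; the grasp point (between the pads) lies 19 mm behind it; z points along the fingers, y is the line along which they close (so a half turn about z gives the same grasp; the last joint's range is limited). The gripper opens to 85 mm and grips with 20 to 120 N. Pads are 22 mm wide; open, the fingers measure 114 mm over their backs; the gripper's body (76 mm by 85 mm) begins 54 mm behind the grasp point. The pads swing forward as they close: fully open they stand 13 mm farther back than shut.
Start: joints at [-1.356, 0.469, -0.049, 1.532, 0.024, 1.141, -0.082], TCP at [0.163, 0.655, 0.231] pointing down, gripper open.
Joint ranges: [-2.59, 2.59], [-0.33, 1.99], [-1.39, 1.29], [0.1, 2.45], [-1.04, 4.18], [0.21, 1.99], [-2.66, 2.66]. Speed limits (rad/s): [2.57, 2.57, 3.14, 3.14, 3.14, 3.14, 3.14].

### API

Orientations are given as a unit quaternion [x, y, z, w].
In Python, from rig import telemetry, get_image, camera_info, ticket gives the robot as it stands.
- The arm moves only by the shell command python3 -m jog 'ROWS' [FORCE]. ROWS is text: rows parted by semicolons, each of 7 numbers parted by spaces: the shift along the world's x, y, z in units of 40 mm (1.0 is 40 mm), then the turn, a rotation vector about the world's x, y, z in units of 0.1 rad (1.0 is 0.1 rad), then the opening in per cent of the stroke, from 0 (shut) to 100 (fully open). A call has 1 to 20 rows; each row shifts and turns the commanded pose from where the row before left it; what a row does not reach is not made up. A row lasts 1/10 s, in which the tool goes at most 50 mm and 8.59 degrees, less where a joint would pass 70% of its speed; a pose out of reach is approached as far as the arm can. A call with a number of a shift or a turn outside -1 to 1 is refused whole. A call with a gripper value outside its range is refused whole. The fingers move at their own pace and stop on an object; FORCE is the grip in N (left out, the last holds). Time passes only in rows, so rows that do not move let the fingers close. It gives the time, the measured TCP pose, the force, the opening and the grip force at its end, in the units of the state.
- telemetry.state(): the state, without advancing time (a new reading comes with each control period).
- get_image(name): name is "side" or "top" or "wrist"; returns the picture (480x640x3 uint8, red, green, blue); there is no depth.
- camera_info(name): a dict with "fx", "fy", "cx", "cy" (pixels), "R" (3x3) and "t" (3): a world point X has camera coordinates R X + t. Camera axes: x right, y down, z forward; pixel columns grow to the right and rows downward; lengths in m; the calibration is good to about 2 mm. A picture is of the moment at which its call begins: read the wrist's pose just before it. camera_info takes no time and is no camera call; for the wrist camera it gives the pose at the moment of the call.
- ticket.hand_in(): hands the job in; it is judged then, once.
The state is a dict: "time": time; "qpos": joint angles; "qd": joint speeds; "joint_torque": joint torques, N m; "position": TCP position; "ee_rot": TCP orientation; "contact_force": force on the tool from outside, world axes, zero at the start; "moment": the same for the moment, N m; "finger_gap": finger opening in m; "grasp_force": force on a finger pad.
Only numpy, scipy, OpenCV 4.12 (cv2) and the standard library are available. Lean on these libraries where they do the work, as an engineer would, in place of code of your own. Each camera call takes 0.05 s, during which the arm holds its last target. There are 200 camera calls.

### The job

Take the blue-handled lock stud out of the orange tube rack, put its lugs down through the slot in the incubator's cover, press it in against the spring and turn it a quarter turn clockwise (seen from above) until it springs up into its locked detent, then let go. Press only as hard as the spring needs and do not ram the lugs against the bottom or the stops; leave the other things where they are.

Things in the scene. Friction and masses are not known exactly. Their poses are not given: they have to be found in the camera images.
- stud: Lock stud, 88 mm tall, 0.09 kg, upright in a rack well. Origin at centre of its foot (lowest face), z up, x along handle and lugs alike (half turn: no difference). From the foot up: round foot, diameter 13 mm, 0 to 6 mm; steel cross lugs 36 (x) by 9 (y) mm, 6 to 24 mm; round stem, diameter 13 mm, to 54 mm; blue handle to 88 mm. In the rack the lugs rest on its top face, the foot in the well.
- stud_handle (a point): Where to grip the stud: middle of the blue flat handle, 78 mm above the foot; axes as the stud's. The handle is 44 mm long (x) by 12 mm thick (y), from 54 to 88 mm above the foot: grip across the 12 mm.
- incubator: White tube incubator with a flat grey cover, 150 (x) by 200 (y) by 80 mm high, fixed. Origin at centre of its underside, z up. Red dots on its y axis mark the handle's locked direction. A hidden receptacle under the slot has 4 mm thick lands, starting 0 to 16 mm below the cover's underside: how deep differs at every start and cannot be seen. The lugs turn only below the lands.
- slot (a point): Centre of the yellow-framed slot, level with the cover's top face, 80 mm above the deck; axes as the incubator's. The slot is 40 mm long (x) by 12 mm wide (y), with a 16.5 mm square opening in its middle for the stem; the cover is 5 mm thick. A spring plunger meets the foot 2 to 18 mm before the locked height with 3 N, rising 0.5 N per mm, so push by force, not by depth.
- locked_foot (a point): Where the foot's centre is when the stud is locked: on the slot's axis, 51 mm above the incubator's underside. The lugs clear the lands with the foot 4 to 20 mm lower, at 14 N of push, and strike a rigid bottom 1.5 mm farther, at 14.8 N, whatever the depth. Over 12 N on the lugs while inserting or turning (beyond the spring's push) is too much.
- lock_mark (a point): Red dot on the cover, 27 mm from the slot's centre along the incubator's +y (another lies opposite). The stud turns only clockwise from above, to a rigid stop after 90 degrees (5 degrees play). Released there, the spring lifts it 4 to 20 mm until the lugs bear under the cover, handle towards the dots: locked. Released elsewhere it jams or comes back up.
- rack: Orange tube rack, 180 mm (x) by 120 mm (y) by 55 mm high, fixed to the deck. Origin at the centre of its underside. Six square wells, 15.5 mm wide and 25 mm deep, at x = -55, 0, 55 and y = -28, 28 mm, hold the stud and three tubes.
- tube_a: Small upright tube with a white cap, 48 mm tall, 18 mm over the cap, in a well of the rack (23 mm stand out). Origin at the centre of its foot. Not to be disturbed.
- tube_b: The same, green cap.
- tube_c: The same, yellow cap.
- well_block: Black block with small wells, 127 x 85 x 28 mm, on the deck. Origin at the centre of its underside. Not to be disturbed.
- media_bottle: Glass bottle with blue cap, diameter 70 mm, 160 mm tall, on the deck. Origin at the centre of its foot. Not to be disturbed.
- amber_jar: Amber jar, diameter 60 mm, 90 mm tall, on the deck. Origin at the centre of its foot. Not to be disturbed.
- tip_box: Green box with clear lid, 124 x 89 x 65 mm, on the deck. Origin at the centre of its underside. Not to be disturbed.
- tweezers: Steel tweezers, 120 mm long, 4 mm thick, lying on the deck. Origin underneath the middle. Not to be disturbed.
Things that resemble listed ones, but are neither listed nor needed, are in the scene too. Leave any green look-alike of the incubator alone. There is more than one size of the stud; the job needs the larger.

How it is judged:
By the outcome, as a careful person would: the job done as asked, in the order asked, and still so for the second after the job is handed in, with the robot touching nothing.
It also fails if it takes over 67 s, if anything falls off the work surface, if the arm or the gripper's body presses on something with over 40 N, if the wrist force passes 120 N, or if a joint passes its speed limit or range.

## Working session

There is one attempt and no reset: what is moved stays moved. The work goes in short steps, Python scripts to look and compute and a shell command to move; the robot and the scene stay as the last step left them, time stands still between calls to the robot, and variables do not carry over. Pictures are saved under pics/ and viewed, at most 10 in all, crops included, and the job is handed in when it is done.

```bash
mkdir -p pics; cat > h.py <<'E'
import numpy as np, cv2
from rig import telemetry, get_image, camera_info, ticket
def snap(n,f):
    i=camera_info(n); im=get_image(n); cv2.imwrite('pics/'+f+'.png',im[:,:,::-1]); np.save('pics/'+f+'.npy',im); 
    import pickle; pickle.dump(i,open('pics/'+f+'.pkl','wb')); return im,i
def load(f):
    import pickle; return np.load('pics/'+f+'.npy'), pickle.load(open('pics/'+f+'.pkl','rb'))
def ray(i,u,v,z):
    R=np.array(i['R']);t=np.array(i['t']);c=-R.T@t
    d=R.T@np.array([(u-i['cx'])/i['fx'],(v-i['cy'])/i['fy'],1]); return c+d*(z-c[2])/d[2]
def proj(i,X):
    p=np.array(i['R'])@np.array(X)+np.array(i['t']); return p[0]/p[2]*i['fx']+i['cx'],p[1]/p[2]*i['fy']+i['cy']
E
python3 - <<'E'
from h import *
for n in ['top','side','wrist']:
    im,i=snap(n,n+'0'); print(n,i)
print(telemetry.state())
E
```

```text
top {'fx': 544.3785637848458, 'fy': 544.3785637848458, 'cx': 321.682813441972, 'cy': 245.6311070804147, 'R': array([[-0.01480932, -0.99962825,  0.022892  ],
       [-0.99478119,  0.01241831, -0.10127278],
       [ 0.10095085, -0.02427231, -0.99459528]]), 't': array([0.00402096, 0.51895177, 1.41219781])}
side {'fx': 606.6207181669012, 'fy': 606.6207181669012, 'cx': 325.6888551263568, 'cy': 237.17691176078372, 'R': array([[ 0.96888849, -0.24739643,  0.00707833],
       [-0.11349733, -0.46954565, -0.8755828 ],
       [ 0.21993966,  0.84753872, -0.48301621]]), 't': array([-0.4741143 ,  0.16701406,  1.38175767])}
wrist {'fx': 402.6694372893325, 'fy': 402.6694372893325, 'cx': 316.79019191180635, 'cy': 243.7640750721176, 'R': array([[ 0.24112808,  0.97049279, -0.00099904],
       [ 0.93312213, -0.23155983,  0.27506933],
       [ 0.26672146, -0.06725916, -0.96142387]]), 't': array([-0.67474908, -0.03676197,  0.37758318])}
{'time': 0.15, 'qpos': array([-1.3559096 ,  0.46927879, -0.04858438,  1.53334353,  0.02409221,
        1.14103842, -0.08233116]), 'qd': array([ 0.00122376, -0.00079805,  0.0002119 , -0.00533733,  0.00231888,
        0.00129291, -0.00085156]), 'joint_torque': array([ 7.43295113e-04, -5.10763657e+01, -4.65758017e-02, -2.37977940e+01,
        1.08000648e-02,  5.39810280e-03,  6.08661868e-07]), 'position': array([0.16281497, 0.65463621, 0.23051941]), 'ee_rot': array([ 1.21601582e-01,  9.92578715e-01, -7.38359704e-04, -6.87241965e-05]), 'contact_force': array([ 0.28154589, -0.20839834,  0.09848755]), 'moment': array([ 0.08720411, -0.00454805, -0.0196737 ]), 'grasp_force': 0.0, 'finger_gap': 0.08585475030026485}
```

View pics/top0.png

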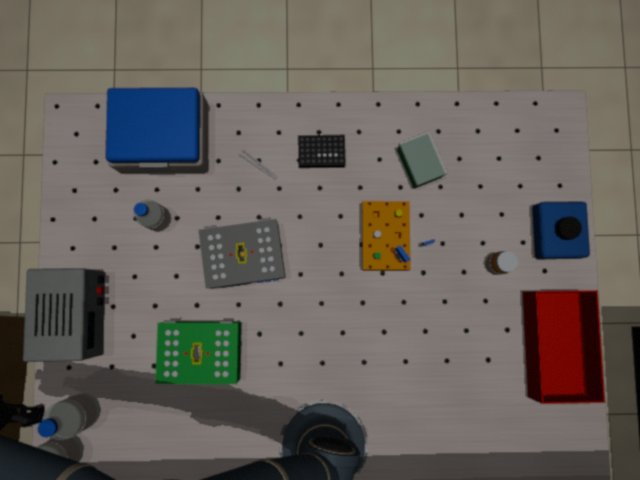

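View pics/side0.png

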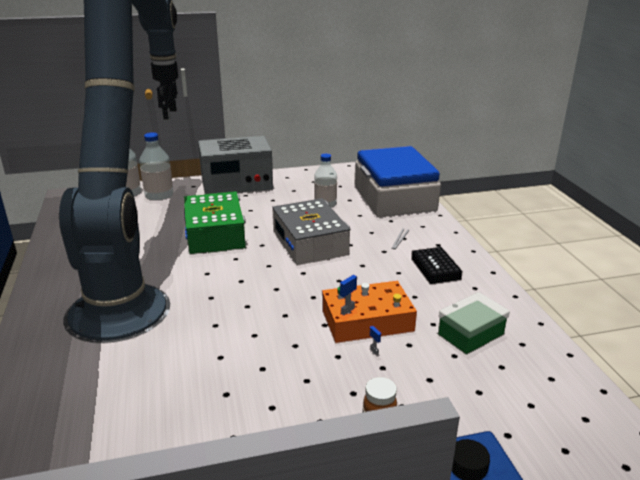

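Candidates for the stud are the blue handle in the rack at top (402,254) / side (347,288), and a smaller blue one standing on the deck at top (427,243) / side (375,338). The rack one fits the description. The incubator is the grey box at top (241,254); the green one at (198,352) is the look-alike. I'll check with a close crop and measure.

```bash
cat > m.py <<'E'
from h import *
im,i=load('top0'); s,si=load('side0')
a=cv2.resize(im[195:280,355:440],(400,400),interpolation=cv2.INTER_CUBIC)
b=cv2.resize(im[210:300,195:290],(400,400),interpolation=cv2.INTER_CUBIC)
c=cv2.resize(s[265:355,310:420],(400,327),interpolation=cv2.INTER_CUBIC)[:200]
cv2.imwrite('pics/crop1.png',np.vstack([np.hstack([a,b]),np.hstack([c,cv2.resize(s[190:265,270:355],(400,200))])])[:,:,::-1])
def blobs(im,lo,hi,box,mn=4):
    x0,y0,x1,y1=box; h=cv2.cvtColor(im,cv2.COLOR_RGB2HSV); m=np.zeros(h.shape[:2],np.uint8); m[y0:y1,x0:x1]=cv2.inRange(h,lo,hi)[y0:y1,x0:x1]
    cs,_=cv2.findContours(m,cv2.RETR_EXTERNAL,cv2.CHAIN_APPROX_NONE)
    return [cv2.minAreaRect(k) for k in cs if len(k)>=mn]
B=((100,120,50),(125,255,255))
print('stud top',blobs(im,*B,(355,195,440,280))); print('stud side',blobs(s,*B,(310,265,420,355)))
Y=blobs(im,(22,120,80),(35,255,255),(200,215,290,290)); print('slot',Y)
Rd=blobs(im,(0,150,80),(6,255,255),(200,215,290,290),1)+blobs(im,(174,150,80),(180,255,255),(200,215,290,290),1); print('red',Rd)
for r in blobs(im,*B,(355,195,440,280)): print('stud', ray(i,*r[0],.137), [ray(i,*p,.137)[:2].round(4) for p in cv2.boxPoints(r)])
for r in Y: print('slot',ray(i,*r[0],.08),[ray(i,*p,.08)[:2].round(4) for p in cv2.boxPoints(r)])
for r in Rd: print('red',ray(i,*r[0],.08))
E
python3 m.py
```

```text
stud top [((402.4230651855469, 253.38462829589844), (16.086305618286133, 4.714951515197754), 56.3099365234375), ((428.050048828125, 242.1500244140625), (2.2135939598083496, 10.75174331665039), 71.56504821777344)]
stud side [((374.75, 333.75), (16.263456344604492, 8.485280990600586), 45.0), ((348.0, 285.5000305175781), (15.205260276794434, 21.913463592529297), 63.43495178222656)]
slot [((240.7699737548828, 252.88999938964844), (20.647518157958984, 11.455130577087402), 81.8698959350586)]
red [((230.5, 254.5), (1.0, 1.0), 90.0), ((251.5, 251.5), (1.0, 1.0), 90.0)]
stud [ 0.48622378 -0.19734989  0.137     ] [array([ 0.4996, -0.182 ]), array([ 0.5059, -0.1918]), array([ 0.4728, -0.2127]), array([ 0.4666, -0.2029])]
stud [ 0.513042   -0.26120445  0.137     ] [array([ 0.5116, -0.2477]), array([ 0.5197, -0.2731]), array([ 0.5145, -0.2747]), array([ 0.5064, -0.2493])]
slot [0.49759861 0.20336482 0.08      ] [array([0.5218, 0.2214]), array([0.5256, 0.1927]), array([0.4735, 0.1854]), array([0.4698, 0.214 ])]
red [0.49384173 0.22925658 0.08      ]
red [0.50078663 0.17627404 0.08      ]
```

View pics/crop1.png

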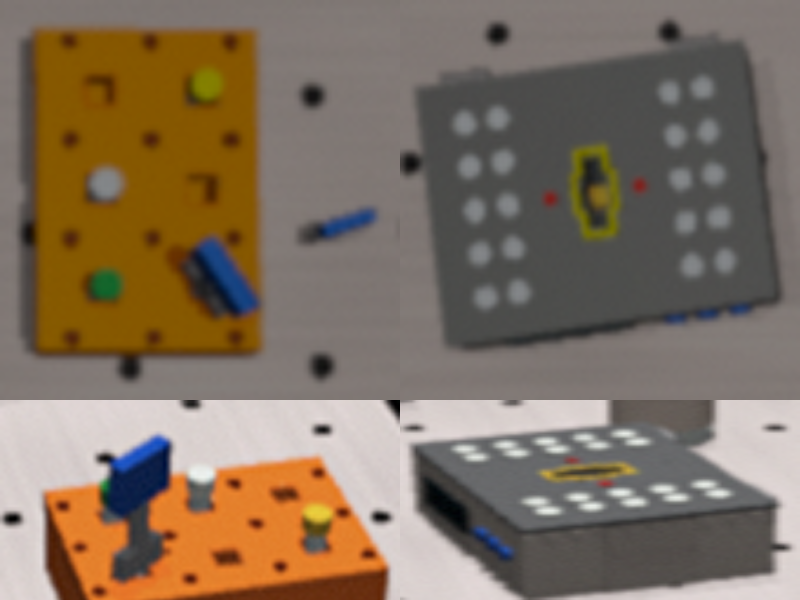

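The crop confirms it: the tall blue-handled stud sits in the rack's lower-right well (crop 225,275), with its handle at about 33°. The yellow slot has red dots along about 97°. I'm moving now, past the slot for a wrist picture and then on to the stud.

```bash
python3 -m jog '.85 -.73 .1 0 0 -.9 100;.85 -.73 .1 0 0 -.9 100;.85 -.73 .1 0 0 -.9 100;.85 -.73 .1 0 0 -.9 100;.85 -.73 0 0 0 -.9 100;.85 -.73 0 0 0 -.9 100;.85 -.73 0 0 0 -.9 100;.36 -.9 0 0 0 -.9 100;.36 -.9 0 0 0 -.9 100;.36 -.9 0 0 0 -.9 100;.36 -.9 0 0 0 -.9 100;.36 -.9 0 0 0 -.9 100;.36 -.9 0 0 0 -.9 100;.36 -.9 0 0 0 -.9 100;0 0 0 0 0 0 100;0 0 0 0 0 0 100'
python3 -c "
from h import *
snap('wrist','w1');print(telemetry.state()['qpos'])"
python3 -m jog '-.02 -.9 0 0 0 -.9 100;-.02 -.9 0 0 0 -.9 100;-.02 -.9 0 0 0 -.9 100;-.02 -.9 0 0 0 -.9 100;-.02 -.9 0 0 0 -.9 100;-.02 -.9 0 0 0 -.9 100;-.02 -.9 0 0 0 -.9 100;-.02 -.9 0 0 0 -.9 100;-.02 -.9 0 0 0 -.9 100;-.02 -.9 0 0 0 -.9 100;-.05 -.9 0 0 0 -.9 100;-.05 0 0 0 0 -.9 100;0 0 0 0 0 0 100;0 0 0 0 0 0 100'
python3 - <<'E'
from h import *
snap('wrist','w2');print(telemetry.state()['qpos'])
a=cv2.imread('pics/w1.png');b=cv2.imread('pics/w2.png')
cv2.imwrite('pics/w12.png',np.hstack([cv2.resize(x,(400,300)) for x in (a,b)]))
E
```

```text
time: 1.75
position: [0.5018, 0.1979, 0.2473]
ee_rot: [0.684, 0.73, 0.0, -0.0]
contact_force: [1.0, 1.1, 1.1]
finger_gap: 0.0855
grasp_force: 0.0
[-0.78287268  0.23737604  0.39298302  1.8550584  -0.10367834  1.06920369
 -0.28190685]
time: 3.2
position: [0.4904, -0.1953, 0.247]
ee_rot: [0.961, 0.278, -0.0, -0.0]
contact_force: [-0.5, 0.0, -0.2]
finger_gap: 0.0854
grasp_force: 0.0
[-0.34519895  0.25700551  0.78382671  1.89478088 -0.20647067  1.07233224
 -0.48576035]
```

View pics/w12.png

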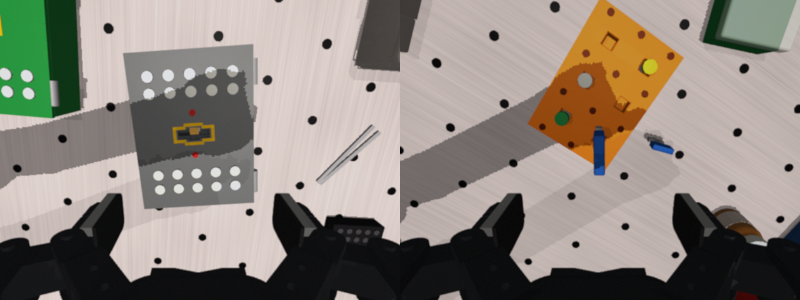

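w12 left (slot view) shows the yellow slot at full-size pixel (388,267), with red dots at (386,225) and (390,310). On the right the stud handle is upright in the view around (398,300) in w2, and the small stud at (515,290) is clear of it.

```bash
python3 - <<'E'
from h import *
from scipy.spatial.transform import Rotation as Ro
im,i=load('w1'); h=cv2.cvtColor(im,cv2.COLOR_RGB2HSV)
def cc(m,box,mn):
    x0,y0,x1,y1=box; k=np.zeros_like(m);k[y0:y1,x0:x1]=m[y0:y1,x0:x1]
    n,l,st,ce=cv2.connectedComponentsWithStats(k); return [(st[j,4],ce[j]) for j in range(1,n) if st[j,4]>=mn],k
box=(240,180,390,280)
red=cv2.inRange(h,(0,130,60),(7,255,255))|cv2.inRange(h,(173,130,60),(180,255,255))
P=[ray(i,*c,.08) for a,c in cc(red,box,5)[0]]
for p in P: print('red',p)
_,k=cc(cv2.inRange(h,(20,120,60),(35,255,255)),box,1)
cs=cv2.findContours(k,0,1)[0]; r=cv2.minAreaRect(np.vstack([c for c in cs if len(c)>5])); print(r, ray(i,*r[0],.08),[ray(i,*p,.08)[:2].round(4) for p in cv2.boxPoints(r)])
im,i=load('w2'); h=cv2.cvtColor(im,cv2.COLOR_RGB2HSV)
k=cv2.inRange(h,(100,120,40),(125,255,255)); _,k=cc(k,(350-60,230,345,380),1)
ys,xs=np.nonzero(k); print(xs.min(),xs.max(),ys.min(),ys.max())
for y in range(ys.min(),ys.max()+1,5):
    q=xs[ys==y]; print(y,q.min(),q.max(), im[y,int(q.mean())])
c=-np.array(i['R']).T@i['t']; print('cam',c)
cv2.imwrite('pics/w2c.png',cv2.resize(im[190:290,260:380],(720,600),interpolation=cv2.INTER_CUBIC)[:,:,::-1])
E
```

```text
red [0.4937452  0.22836993 0.08      ]
red [0.50055577 0.17648292 0.08      ]
((309.65936279296875, 213.88938903808594), (35.65418243408203, 67.18419647216797), 86.18592071533203) [0.49699259 0.20349306 0.08      ] [array([0.4694, 0.214 ]), array([0.5209, 0.2208]), array([0.5251, 0.1928]), array([0.4724, 0.1857])]
310 326 230 279
230 311 326 [ 18  52 105]
235 311 326 [ 18  52 106]
240 311 326 [ 17  53 105]
245 311 326 [ 17  49 102]
250 311 326 [15 44 90]
255 311 325 [14 44 91]
260 311 326 [13 43 90]
265 311 326 [11 42 89]
270 311 326 [ 29  79 157]
275 311 326 [ 31  82 164]
cam [ 0.55089946 -0.15801495  0.38910486]
```

View pics/w2c.png

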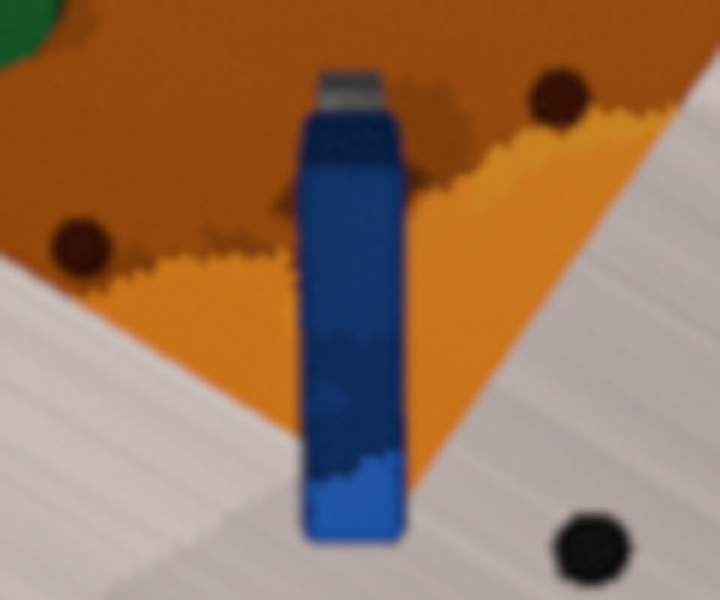

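The crop shows the handle's top face from (302,165) to (405,543), so its centre is at w2 pixel (318.9,249.0). It lies along the pads' plane to within about 0.5°.

```bash
python3 - <<'E'
from h import *
im,i=load('w2')
L=[ray(i,260+u/6,190+v/6,.137) for u,v in((302,165),(405,165),(405,543),(304,543))]
c=np.mean(L,0); print('handle',c); a=(L[0]+L[1]-L[2]-L[3])/2; print(np.linalg.norm(a),np.linalg.norm(L[0]-L[1]),np.degrees(np.arctan2(a[1],a[0])))
s=telemetry.state(); print(s['position'],s['ee_rot'])
from scipy.spatial.transform import Rotation as Ro
M=Ro.from_quat(s['ee_rot']).as_matrix(); print('tool x deg',np.degrees(np.arctan2(M[1,0],M[0,0])),'tool y',np.degrees(np.arctan2(M[1,1],M[0,1])))
print('units',(c-s['position'])/.04, 'grasp z', (.127-.019-s['position'][2])/.04)
E
```

```text
handle [ 0.48696466 -0.19958864  0.137     ]
0.04302088682321063 0.010974777112373822 32.5205250106034
[ 0.49043558 -0.19526403  0.24706581] [ 9.60610198e-01  2.77899077e-01  1.98577499e-05 -3.88088151e-04]
tool x deg 32.26970717729898 tool y -57.73028213878708
units [-0.08677293 -0.10811532 -2.75164516] grasp z -3.476645155001959
```

```bash
python3 -m jog '-.09 -.11 -.7 0 0 0 100;0 0 -.7 0 0 0 60;0 0 -.7 0 0 0 60;0 0 -.7 0 0 0 60;0 0 -.5 0 0 0 60;0 0 -.18 0 0 0 60;0 0 0 0 0 0 60;0 0 0 0 0 0 0;0 0 0 0 0 0 0;0 0 0 0 0 0 0;0 0 0 0 0 0 0;0 0 0 0 0 0 0;0 0 0 0 0 0 0' 80
python3 -m jog '0 0 0 0 0 0 0;0 0 0 0 0 0 0;0 0 0 0 0 0 0' 80
```

```text
time: 4.55
position: [0.4867, -0.2015, 0.1092]
ee_rot: [0.961, 0.275, 0.001, -0.0]
contact_force: [-0.3, 2.1, 7.0]
finger_gap: 0.0105
grasp_force: 78.1
time: 4.85
position: [0.4867, -0.2015, 0.1092]
ee_rot: [0.961, 0.275, 0.001, -0.0]
contact_force: [-1.1, 3.2, 6.8]
finger_gap: 0.0109
grasp_force: 78.1
```

```bash
python3 -m jog '0 0 .2 0 0 0 0;0 0 .4 0 0 0 0;0 0 .6 0 0 0 0;0 0 .7 0 0 0 0;0 0 .6 0 0 0 0;0 .2 0 0 0 .5 0;.01 .4 0 0 0 1 0;.01 .4 0 0 0 1 0;.01 .4 0 0 0 1 0;.01 .4 0 0 0 1 0;.01 .4 0 0 0 1 0;.01 .4 0 0 0 1 0;.01 .4 0 0 0 1 0;.01 .4 0 0 0 1 0;.01 .4 0 0 0 1 0;.01 .4 0 0 0 1 0;.01 .4 0 0 0 1 0;.01 .4 0 0 0 1 0;.01 .4 0 0 0 1 0;.01 .4 0 0 0 1 0'
python3 -m jog '.01 .4 0 0 0 1 0;.01 .4 0 0 0 1 0;.01 .4 0 0 0 1 0;.01 .4 0 0 0 1 0;.01 .4 0 0 0 1 0;.01 .4 0 0 0 1 0;.01 .4 0 0 0 1 0;.01 .4 0 0 0 1 0;.01 .4 0 0 0 1 0;.01 .4 0 0 0 1 0;.01 .2 0 0 0 1 0;0 0 0 0 0 1 0;0 0 0 0 0 .6 0;0 0 0 0 0 0 0;0 0 0 0 0 0 0'
python3 - <<'E'
from h import *
from scipy.spatial.transform import Rotation as Ro
s=telemetry.state();M=Ro.from_quat(s['ee_rot']).as_matrix();print(s['position'],s['qpos'],s['contact_force'],np.degrees(np.arctan2(M[1,0],M[0,0])),M[:,2])
for n in('wrist','top','side'): snap(n,n+'3')
E
```

```text
time: 6.85
position: [0.4908, 0.0312, 0.2072]
ee_rot: [0.535, 0.845, -0.001, -0.001]
contact_force: [0.8, -0.1, -1.8]
finger_gap: 0.0106
grasp_force: 78.0
time: 8.35
position: [0.4956, 0.1981, 0.2075]
ee_rot: [-0.063, 0.998, -0.0, -0.001]
contact_force: [-1.0, 0.2, -1.2]
finger_gap: 0.0107
grasp_force: 78.0
[0.49555151 0.19814823 0.20750034] [-0.56200601  0.2616363   0.12365376  1.90221306 -0.03848858  0.98119177
  1.27535359] [-0.99983994  0.16619665 -1.19232637] -172.80190586364435 [-1.11538280e-03 -4.40742509e-04 -9.99999281e-01]
```

View pics/wrist3.png

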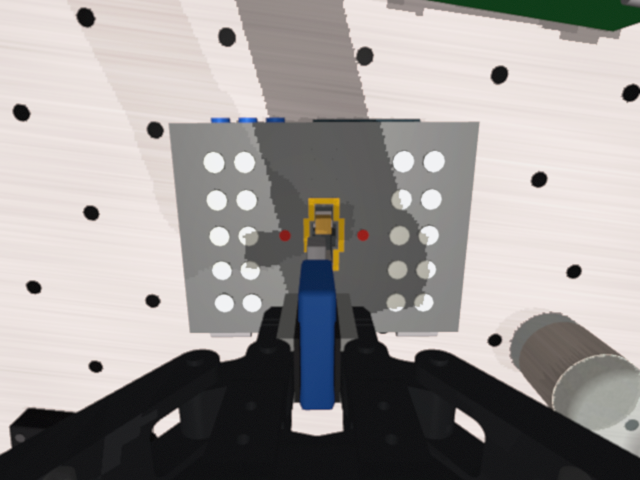

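wrist3 shows the held stud handle (x 301–335, y 262–408). The slot is centred near (323,235), between the red dots at (285,235) and (363,235). I'll measure both in this picture.

```bash
python3 - <<'E'
from h import *
im,i=load('wrist3'); h=cv2.cvtColor(im,cv2.COLOR_RGB2HSV)
red=cv2.inRange(h,(0,130,60),(7,255,255))|cv2.inRange(h,(173,130,60),(180,255,255))
D=[]
for x0,x1 in((275,295),(352,373)):
    k=np.zeros_like(red);k[225:246,x0:x1]=red[225:246,x0:x1]; ys,xs=np.nonzero(k); p=ray(i,xs.mean(),ys.mean(),.08); print('red',xs.mean(),ys.mean(),p); D.append(p)
m=(D[0]+D[1])/2; d=D[1]-D[0]; print('slot',m,'yaw x',np.degrees(np.arctan2(d[1],d[0]))-90,np.linalg.norm(d))
b=cv2.inRange(h,(100,120,20),(125,255,255))
for v in (300,340,380,400,405): 
    xs=np.nonzero(b[v,280:360])[0]+280; print(v,xs.min(),xs.max())
print([(v,int(im[v,317].astype(int).sum())) for v in list(range(254,300,3))+list(range(398,416,2))])
z=telemetry.state()['position'][2]+.028
for v in (300,380):
    xs=np.nonzero(b[v,280:360])[0]+280; print(ray(i,(xs.min()+xs.max())/2,v,z))
x,ii=load('top3'); print('top cam: tcp proj',proj(ii,telemetry.state()['position']))
cam=-np.array(i['R']).T@i['t'];print(cam)
E
```

```text
red 284.4795918367347 235.19387755102042 [0.50056695 0.17636708 0.08      ]
red 362.5 234.90196078431373 [0.4935897 0.2299164 0.08     ]
slot [0.49707832 0.20314174 0.08      ] yaw x 7.423581900385642 0.05400195269678092
300 298 335
340 300 334
380 300 333
400 299 334
405 302 332
[(254, 359), (257, 358), (260, 172), (263, 126), (266, 129), (269, 126), (272, 126), (275, 126), (278, 126), (281, 129), (284, 130), (287, 129), (290, 142), (293, 176), (296, 213), (299, 231), (398, 207), (400, 205), (402, 207), (404, 207), (406, 205), (408, 196), (410, 587), (412, 673), (414, 677)]
[0.47755862 0.19581031 0.23590928]
[0.50550776 0.19934119 0.23590928]
top cam: tcp proj (np.float64(236.08002579875648), np.float64(248.70087910350486))
[0.42762538 0.18950937 0.34967873]
```

```bash
python3 - <<'E'
from h import *
im,i=load('wrist3')
a=ray(i,316.7,293.5,.2359);b=ray(i,316.5,409.5,.2359);c=(a+b)/2
print(a,b,np.linalg.norm(a-b),'handle',c,'tcp',telemetry.state()['position'])
print('shift units',(np.array([.49708,.20314])-c[:2])/.04)
E
```

```text
[0.47542818 0.19560256 0.2359    ] [0.51672655 0.20075848 0.2359    ] 0.041618966437647294 handle [0.49607737 0.19818052 0.2359    ] tcp [0.49589266 0.19817529 0.20790928]
shift units [0.02506585 0.12398694]
```

```bash
python3 -m jog '.03 .12 -.3 0 0 .04 0;0 0 -.5 0 0 0 0;0 0 -.4 0 0 0 0;0 0 -.2 0 0 0 0;0 0 0 0 0 0 0;0 0 0 0 0 0 0'
python3 - <<'E'
from h import *
im,i=snap('wrist','wrist4'); snap('side','side4')
print(telemetry.state()['position'])
s,_=load('side4')
cv2.imwrite('pics/c4.png',np.hstack([cv2.resize(im[90:330,220:420],(500,600)),cv2.resize(s[150:270,250:370],(300,300))[:300].repeat(2,0)[:600]])[:,:,::-1])
E
```

```text
time: 9.1
position: [0.4976, 0.2033, 0.1523]
ee_rot: [-0.065, 0.998, 0.0, 0.0]
contact_force: [0.5, -0.3, -0.5]
finger_gap: 0.0105
grasp_force: 78.0
[0.4978975  0.20338708 0.15288568]
```

View pics/c4.png

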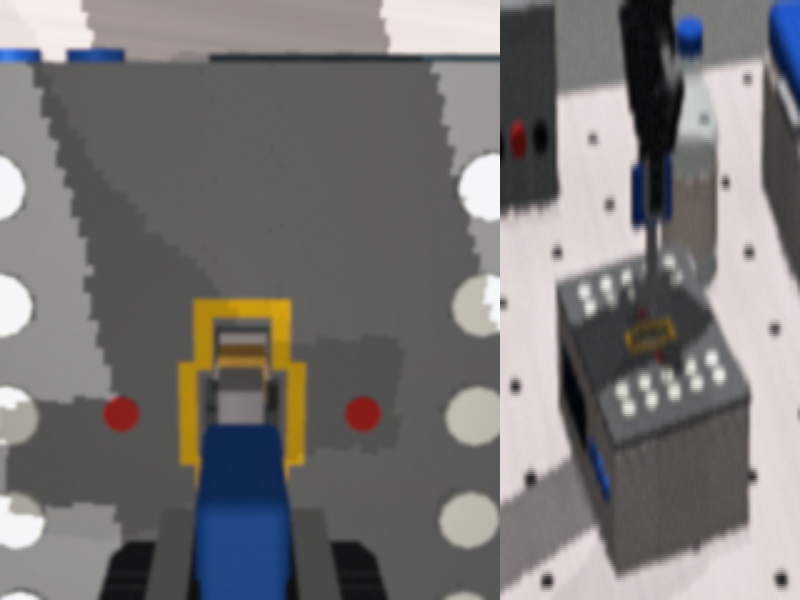

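c4 shows the lugs centred laterally in the slot (243 against a dot midpoint of 242) and the stud upright above it. I'm going in.

```bash
cat > f.py <<'E'
from h import *
F=[];P=[];M=[]
for k in range(8):
    get_image('wrist'); s=telemetry.state(); F.append(s['contact_force']);P.append(s['position']);M.append(s['moment'])
F=np.array(F);print('t',s['time'],'F',F.mean(0).round(2),'sd',F.std(0).round(2),'P',np.mean(P,0).round(5),'M',np.mean(M,0).round(2),'grip',s['grasp_force'])
E
python3 f.py; python3 -m jog '-.01 0 -.2 0 0 0 0;0 0 -.1 0 0 0 0;0 0 -.1 0 0 0 0;0 0 0 0 0 0 0;0 0 0 0 0 0 0'; python3 f.py
```

```text
t 9.6 F [ 0.11 -0.12 -1.05] sd [0.54 0.64 0.51] P [0.49758 0.2032  0.15264] M [-0.01  0.   -0.01] grip 77.9565417766571
time: 10.1
position: [0.4969, 0.2031, 0.1359]
ee_rot: [-0.065, 0.998, -0.0, -0.0]
contact_force: [0.4, 1.2, -0.1]
finger_gap: 0.011
grasp_force: 78.0
t 10.5 F [-0.32 -0.1  -1.01] sd [0.59 0.51 0.5 ] P [0.49702 0.20311 0.13628] M [-0.02  0.    0.01] grip 77.95692086219788
```

```bash
python3 -m jog '0 0 -.05 0 0 0 0;0 0 -.05 0 0 0 0;0 0 -.05 0 0 0 0;0 0 0 0 0 0 0'; python3 f.py;  python3 -m jog '0 0 -.05 0 0 0 0;0 0 -.05 0 0 0 0;0 0 0 0 0 0 0'; python3 f.py
```

```text
time: 10.9
position: [0.4966, 0.203, 0.1297]
ee_rot: [-0.065, 0.998, -0.0, -0.0]
contact_force: [0.2, 0.0, -1.4]
finger_gap: 0.0104
grasp_force: 78.0
t 11.3 F [ 0.27 -0.17 -0.88] sd [0.36 0.38 0.74] P [0.49691 0.20306 0.13012] M [ 0.01 -0.01  0.01] grip 77.95724272727966
time: 11.6
position: [0.4966, 0.203, 0.1257]
ee_rot: [-0.065, 0.998, -0.0, -0.0]
contact_force: [-0.1, 0.8, -0.1]
finger_gap: 0.0106
grasp_force: 78.0
t 12.0 F [-0.26 -0.13 -0.89] sd [0.5  0.53 0.51] P [0.49689 0.20306 0.1261 ] M [-0.01 -0.    0.01] grip 77.95757532119751
```

```bash
for k in 1 2; do :; done; python3 -m jog '0 0 -.05 0 0 0 0;0 0 -.05 0 0 0 0;0 0 0 0 0 0 0'; python3 f.py;  python3 -m jog '0 0 -.05 0 0 0 0;0 0 -.05 0 0 0 0;0 0 0 0 0 0 0'; python3 f.py; python3 -m jog '0 0 -.05 0 0 0 0;0 0 -.05 0 0 0 0;0 0 0 0 0 0 0'; python3 f.py
```

```text
time: 12.3
position: [0.4966, 0.2029, 0.1217]
ee_rot: [-0.065, 0.998, -0.0, -0.0]
contact_force: [-0.1, -0.4, -2.4]
finger_gap: 0.0112
grasp_force: 78.0
t 12.7 F [-0.24 -0.1  -1.  ] sd [0.53 0.53 0.61] P [0.4969  0.20306 0.12211] M [-0.02  0.01  0.02] grip 77.95890212059021
time: 13.0
position: [0.4966, 0.203, 0.1177]
ee_rot: [-0.065, 0.998, -0.0, -0.0]
contact_force: [-0.1, -0.1, -2.0]
finger_gap: 0.0106
grasp_force: 78.0
t 13.4 F [ 0.13  0.18 -0.99] sd [0.62 0.65 0.5 ] P [0.4969  0.20306 0.11811] M [ 0.01  0.01 -0.01] grip 77.95900225639343
time: 13.7
position: [0.4966, 0.2029, 0.1137]
ee_rot: [-0.065, 0.998, -0.0, -0.0]
contact_force: [-0.4, 0.2, -1.0]
finger_gap: 0.0104
grasp_force: 78.0
t 14.1 F [ 0.07 -0.05 -1.12] sd [0.28 0.38 0.4 ] P [0.49688 0.20307 0.1141 ] M [0.02 0.01 0.  ] grip 77.95768618583679
```

```bash
python3 -m jog '0 0 -.05 0 0 0 0;0 0 -.05 0 0 0 0;0 0 0 0 0 0 0'; python3 f.py;  python3 -m jog '0 0 -.05 0 0 0 0;0 0 -.05 0 0 0 0;0 0 0 0 0 0 0'; python3 f.py
```

```text
time: 14.4
position: [0.4972, 0.2032, 0.1104]
ee_rot: [-0.065, 0.998, 0.0, 0.0]
contact_force: [-1.2, -0.0, 3.0]
finger_gap: 0.0105
grasp_force: 78.5
t 14.8 F [-0.19 -0.07  3.66] sd [0.83 0.53 0.35] P [0.49717 0.20318 0.1104 ] M [-0.04  0.09  0.01] grip 78.53399634361267
time: 15.1
position: [0.4972, 0.2032, 0.1061]
ee_rot: [-0.065, 0.998, 0.0, 0.0]
contact_force: [0.0, -0.5, 4.3]
finger_gap: 0.011
grasp_force: 78.9
t 15.5 F [-0.22 -0.48  5.28] sd [0.58 0.55 0.41] P [0.49717 0.20318 0.10629] M [-0.09  0.11  0.  ] grip 78.88442158699036
```

```bash
python3 -m jog '0 0 -.05 0 0 0 0;0 0 -.05 0 0 0 0;0 0 -.05 0 0 0 0;0 0 -.05 0 0 0 0;0 0 0 0 0 0 0'; python3 f.py;  python3 -m jog '0 0 -.05 0 0 0 0;0 0 -.05 0 0 0 0;0 0 0 0 0 0 0'; python3 f.py;  python3 -m jog '0 0 -.05 0 0 0 0;0 0 0 0 0 0 0'; python3 f.py
```

```text
time: 16.0
position: [0.4973, 0.2032, 0.0986]
ee_rot: [-0.065, 0.998, 0.0, 0.0]
contact_force: [-0.9, -1.0, 9.5]
finger_gap: 0.0106
grasp_force: 79.4
t 16.4 F [-1.38 -0.49  9.45] sd [0.42 0.4  0.32] P [0.49726 0.2032  0.09879] M [-0.17  0.38  0.  ] grip 79.36536312103271
time: 16.7
position: [0.4973, 0.2032, 0.0949]
ee_rot: [-0.065, 0.998, 0.0, 0.0]
contact_force: [-1.1, -1.0, 11.3]
finger_gap: 0.0107
grasp_force: 79.7
t 17.1 F [-1.47 -0.99 10.83] sd [0.69 0.37 0.5 ] P [0.49728 0.20321 0.095  ] M [-0.25  0.48  0.02] grip 79.67352747917175
time: 17.3
position: [0.4973, 0.2032, 0.093]
ee_rot: [-0.065, 0.998, 0.0, 0.0]
contact_force: [-1.8, -0.9, 10.5]
finger_gap: 0.0106
grasp_force: 79.9
t 17.7 F [-1.75 -0.95 10.82] sd [0.36 0.37 0.67] P [0.49728 0.20321 0.09305] M [-0.25  0.5  -0.01] grip 79.877690076828
```

```bash
python3 -m jog '0 0 -.03 0 0 0 0;0 0 -.02 0 0 0 0;0 0 0 0 0 0 0'; python3 f.py; python3 f.py;  python3 -m jog '0 0 -.02 0 0 0 0;0 0 0 0 0 0 0'; python3 f.py; python3 f.py
```

```text
time: 18.0
position: [0.4973, 0.2032, 0.0913]
ee_rot: [-0.065, 0.998, 0.0, 0.0]
contact_force: [-2.2, -0.9, 13.6]
finger_gap: 0.011
grasp_force: 80.1
t 18.4 F [-2.35 -1.   13.21] sd [0.4  0.34 0.24] P [0.49732 0.20321 0.09134] M [-0.34  0.66 -0.01] grip 80.12227177619934
t 18.8 F [-2.   -1.24 13.  ] sd [0.52 0.52 0.43] P [0.49731 0.20322 0.09134] M [-0.32  0.68 -0.01] grip 80.12189269065857
time: 19.0
position: [0.4974, 0.2032, 0.0907]
ee_rot: [-0.065, 0.998, 0.0, 0.0]
contact_force: [-2.3, -1.0, 14.5]
finger_gap: 0.0107
grasp_force: 80.2
t 19.4 F [-2.55 -1.16 13.68] sd [0.62 0.32 0.24] P [0.49733 0.20321 0.09063] M [-0.33  0.71 -0.02] grip 80.22907018661499
t 19.8 F [-2.61 -1.37 13.82] sd [0.47 0.37 0.52] P [0.49732 0.20322 0.09064] M [-0.32  0.71  0.01] grip 80.22902727127075
```

```bash
python3 -m jog '-.01 0 .01 0 0 0 0;0 0 0 0 0 -.3 0;0 0 0 0 0 -.5 0;0 0 0 0 0 -.5 0;0 0 0 0 0 0 0'; python3 f.py
```

```text
time: 20.3
position: [0.4972, 0.2035, 0.091]
ee_rot: [0.0, 1.0, 0.001, 0.001]
contact_force: [-2.4, -0.7, 13.0]
finger_gap: 0.0107
grasp_force: 80.0
t 20.7 F [-1.77 -0.83 12.93] sd [0.55 0.77 0.56] P [0.4972  0.20351 0.09104] M [-0.2   0.55  0.01] grip 80.01559495925903
```

```bash
python3 -m jog '0 0 -.007 0 0 -.4 0;0 0 0 0 0 -.4 0;0 0 0 0 0 -.4 0;0 0 0 0 0 0 0'; python3 f.py
```

```text
time: 21.1
position: [0.4972, 0.2037, 0.0908]
ee_rot: [0.06, 0.998, 0.001, 0.001]
contact_force: [-2.4, -0.4, 13.7]
finger_gap: 0.0104
grasp_force: 80.1
t 21.5 F [-2.1  -0.43 13.38] sd [0.59 0.43 0.38] P [0.49724 0.2037  0.09085] M [-0.11  0.59  0.  ] grip 80.10923624038696
```

```bash
python3 -m jog '0 0 0 0 0 -.6 0;0 0 0 0 0 -.6 0;0 0 0 0 0 -.6 0;0 0 0 0 0 -.6 0;0 0 0 0 0 -.6 0;0 0 0 0 0 -.6 0;0 0 0 0 0 0 0'; python3 f.py;python3 -m jog '0 0 0 0 0 -.6 0;0 0 0 0 0 -.6 0;0 0 0 0 0 -.6 0;0 0 0 0 0 -.6 0;0 0 0 0 0 -.6 0;0 0 0 0 0 -.6 0;0 0 0 0 0 -.6 0;0 0 0 0 0 -.6 0;0 0 0 0 0 -.6 0;0 0 0 0 0 -.6 0;0 0 0 0 0 -.6 0;0 0 0 0 0 -.6 0;0 0 0 0 0 0 0'; python3 f.py; python3 -c "
from h import *
from scipy.spatial.transform import Rotation as Ro
s=telemetry.state();M=Ro.from_quat(s['ee_rot']).as_matrix();print(np.degrees(np.arctan2(M[1,0],M[0,0])),M[:,2],s['qpos'])"
```

```text
time: 22.2
position: [0.4974, 0.204, 0.0909]
ee_rot: [0.238, 0.971, 0.001, 0.001]
contact_force: [-1.1, 0.5, 12.9]
finger_gap: 0.0105
grasp_force: 80.1
t 22.6 F [-1.88  0.19 13.23] sd [0.32 0.5  0.52] P [0.49736 0.20398 0.09087] M [0.04 0.54 0.01] grip 80.0724184513092
time: 23.9
position: [0.4977, 0.2039, 0.0909]
ee_rot: [0.565, 0.825, 0.001, 0.0]
contact_force: [-1.8, 0.5, 13.5]
finger_gap: 0.0107
grasp_force: 80.1
t 24.3 F [-1.73  0.41 13.72] sd [0.46 0.65 0.53] P [0.49771 0.20388 0.0909 ] M [0.05 0.41 0.  ] grip 80.11665344238281
111.26393934853752 [ 0.00235523  0.00200936 -0.99999521] [-0.81351765  0.44259821  0.44374867  2.01539282 -0.27813713  0.73820021
  0.1709288 ]
```

```bash
python3 -m jog '0 0 0 0 0 -.4 0;0 0 0 0 0 -.4 0;0 0 0 0 0 -.4 0;0 0 0 0 0 -.4 0;0 0 0 0 0 -.3 0;0 0 0 0 0 0 0'; python3 f.py;python3 -m jog '0 0 0 0 0 -.2 0;0 0 0 0 0 -.2 0;0 0 0 0 0 -.1 0;0 0 0 0 0 0 0'; python3 f.py; python3 -c "
from h import *
from scipy.spatial.transform import Rotation as Ro
s=telemetry.state();M=Ro.from_quat(s['ee_rot']).as_matrix();print(np.degrees(np.arctan2(M[1,0],M[0,0])),M[:,2])"
```

```text
time: 24.9
position: [0.4978, 0.2038, 0.0909]
ee_rot: [0.64, 0.768, 0.002, 0.0]
contact_force: [-0.9, 1.1, 13.8]
finger_gap: 0.0107
grasp_force: 80.1
t 25.3 F [-0.92 -0.11 13.46] sd [0.39 0.45 0.4 ] P [0.4978 0.2038 0.0909] M [0.03 0.38 0.02] grip 80.12283682823181
time: 25.7
position: [0.4977, 0.2039, 0.0909]
ee_rot: [0.659, 0.752, 0.001, 0.0]
contact_force: [-1.6, 1.2, 13.4]
finger_gap: 0.0108
grasp_force: 80.2
t 26.1 F [-1.56 -0.26 13.85] sd [0.34 0.42 0.45] P [0.49769 0.20383 0.0909 ] M [0.02 0.41 0.04] grip 80.22627353668213
97.52535664443606 [ 0.00237828  0.00194958 -0.99999527]
```

```bash
python3 -m jog '0 0 .08 0 0 0 0;0 0 .08 0 0 0 0;0 0 .08 0 0 0 0;0 0 .08 0 0 0 0;0 0 0 0 0 0 0'; python3 f.py; python3 -m jog '0 0 .06 0 0 0 0;0 0 .05 0 0 0 0;0 0 0 0 0 0 0'; python3 f.py
```

```text
time: 26.6
position: [0.4976, 0.2038, 0.1032]
ee_rot: [0.659, 0.752, 0.001, 0.0]
contact_force: [-0.8, 0.9, 8.5]
finger_gap: 0.0109
grasp_force: 79.3
t 27.0 F [-0.45  0.87  8.2 ] sd [0.45 0.55 0.4 ] P [0.49761 0.20379 0.10306] M [0.16 0.02 0.  ] grip 79.36500191688538
time: 27.3
position: [0.4976, 0.2038, 0.1073]
ee_rot: [0.659, 0.752, 0.001, 0.001]
contact_force: [0.7, 1.4, 6.6]
finger_gap: 0.0107
grasp_force: 78.8Traceback (most recent call last):
  File "f.py", line 4, in <module>
    get_image('wrist'); s=telemetry.state(); F.append(s['contact_force']);P.append(s['position']);M.append(s['moment'])
    ~~~~~~~~~^^^^^^^^^
ValueError: 200 camera calls are used up
```

```bash
python3 -m jog '0 0 .04 0 0 0 0;0 0 0 0 0 0 0'; python3 -m jog '0 0 0 0 0 0 0'; python3 -m jog '0 0 .03 0 0 0 0;0 0 0 0 0 0 0'; python3 -m jog '0 0 0 0 0 0 0';python3 -m jog '0 0 0 0 0 0 0'
```

```text
time: 27.8
position: [0.4975, 0.2037, 0.1087]
ee_rot: [0.659, 0.752, 0.001, 0.001]
contact_force: [1.9, 1.5, 4.5]
finger_gap: 0.0109
grasp_force: 78.8
time: 27.9
position: [0.4974, 0.2037, 0.1086]
ee_rot: [0.659, 0.752, 0.001, 0.001]
contact_force: [2.8, 1.4, 4.5]
finger_gap: 0.0105
grasp_force: 78.8
time: 28.1
position: [0.497, 0.2033, 0.1097]
ee_rot: [0.659, 0.752, 0.001, 0.0]
contact_force: [1.8, 1.1, 3.9]
finger_gap: 0.0105
grasp_force: 78.7
time: 28.2
position: [0.4968, 0.2032, 0.1095]
ee_rot: [0.659, 0.752, 0.0, 0.0]
contact_force: [2.2, 1.2, 4.5]
finger_gap: 0.0104
grasp_force: 78.7
time: 28.3
position: [0.4967, 0.2031, 0.1095]
ee_rot: [0.659, 0.752, 0.0, 0.0]
contact_force: [2.3, 1.1, 3.6]
finger_gap: 0.0108
grasp_force: 78.7
```

```bash
for a in 1; do python3 -m jog '0 0 .02 0 0 0 0;0 0 0 0 0 0 0;0 0 0 0 0 0 0' | grep -E 'pos|cont'; python3 -m jog '0 0 0 0 0 0 0'| grep -E 'pos|cont'; python3 -m jog '0 0 .02 0 0 0 0;0 0 0 0 0 0 0;0 0 0 0 0 0 0'| grep -E 'pos|cont'; python3 -m jog '0 0 0 0 0 0 0'| grep -E 'pos|cont'; done
```

```text
position: [0.4964, 0.2029, 0.1102]
contact_force: [1.8, 1.3, 4.2]
position: [0.4964, 0.203, 0.1102]
contact_force: [2.1, 1.0, 4.3]
position: [0.4963, 0.2029, 0.111]
contact_force: [1.8, 2.0, 3.3]
position: [0.4963, 0.203, 0.111]
contact_force: [1.7, 0.7, 2.9]
```

```bash
python3 -m jog '0 0 .02 0 0 0 0;0 0 0 0 0 0 0;0 0 0 0 0 0 0' | grep -E 'pos|cont'; python3 -m jog '0 0 0 0 0 0 0'| grep -E 'pos|cont'; python3 -m jog '0 0 .01 0 0 0 0;0 0 0 0 0 0 0;0 0 0 0 0 0 0'| grep -E 'pos|cont'; python3 -m jog '0 0 0 0 0 0 0'| grep -E 'pos|cont'
```

```text
position: [0.4962, 0.2029, 0.1113]
contact_force: [2.6, 1.5, -4.5]
position: [0.4962, 0.2029, 0.1113]
contact_force: [3.2, 2.3, -5.2]
position: [0.4962, 0.2028, 0.1113]
contact_force: [5.4, 1.4, -9.6]
position: [0.4962, 0.2029, 0.1113]
contact_force: [5.2, 3.0, -10.8]
```

The lugs are bearing under the cover at the locked height. I'll relieve the pull, release and retreat.

```bash
python3 -m jog '0 0 -.025 0 0 0 0;0 0 0 0 0 0 0;0 0 0 0 0 0 0'|grep -E 'pos|cont'; python3 -m jog '0 0 0 0 0 0 30;0 0 0 0 0 0 30;0 0 0 0 0 0 50;0 0 0 0 0 0 50;0 0 0 0 0 0 50;0 0 0 0 0 0 50' 20; python3 -m jog '0 0 .3 0 0 0 60;0 0 .6 0 0 0 60;0 0 .8 0 0 0 60;0 0 .8 0 0 0 60;0 0 .5 0 0 0 60;0 0 0 0 0 0 60;0 0 0 0 0 0 60'
```

```text
position: [0.4963, 0.2029, 0.1112]
contact_force: [3.3, 0.2, -2.8]
time: 30.8
position: [0.4964, 0.2031, 0.1113]
ee_rot: [0.659, 0.752, -0.0, -0.0]
contact_force: [-0.4, 0.5, 0.3]
finger_gap: 0.0426
grasp_force: 0.0
time: 31.5
position: [0.4964, 0.2031, 0.2318]
ee_rot: [0.659, 0.752, 0.001, -0.0]
contact_force: [-0.6, -0.8, -0.8]
finger_gap: 0.0511
grasp_force: 0.0
```

```bash
python3 -c "
from rig import ticket;print(ticket.hand_in())"
```

```text
the job is handed in; nothing more can be done
None
```

I inserted the stud, pressed it in, turned it 90° clockwise and released it, then handed in at about 31.5 s; before release its lugs bore under the cover at the locked height, but the camera calls had run out, so no picture confirms the final state.

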